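# Load the seasoning rack by height

## Robot

A 6-joint arm with a two-finger parallel gripper is mounted at the origin on a cart in front of the work surface, level with it; the furniture and walls round the work are solid. World frame = base frame: x ahead of the robot, y to its left, z up, the work surface at z = 0. Lengths are in m, angles in rad, forces in N, time in s.
With the tool pointing down it reaches from about 0.225 to 0.875 m from the base axis. Payload 3.4 kg.
Tool frame: the origin (TCP) lies at the centre of the arm's flange, where the gripper is bolted on; the fingertips stand 173 mm ahead of it and the grasp point (between the pads) lies 155 mm ahead of it (bot.tcp_to_grasp is the distance from the TCP to the grasp point, in m); z points along the fingers, y is the line along which they close (so a half turn about z gives the same grasp; the last joint's range is limited). The gripper opens to 85 mm and grips with 20 to 120 N. Pads are 22 mm wide; open, the fingers measure 114 mm over their backs; the gripper's body (76 mm by 85 mm) begins 54 mm behind the grasp point. The pads swing forward as they close: fully open they stand 13 mm farther back than shut.
Start: joints at [1.208, 0.276, 1.505, -0, 1.361, -0.121], TCP at [0.138, 0.558, 0.405] pointing down, gripper open.
Joint ranges: [-2.89, 2.89], [-0.75, 2.08], [0.22, 2.7], [-1.18, 4.32], [0.11, 2.71], [-2.7, 2.7]. Speed limits (rad/s): [2.57, 2.57, 3.14, 3.14, 3.14, 3.14].

## Interface

Orientations are given as a rotation vector (axis times angle).
In Python, from workcell import sensors, imaging, close_job, bot gives the robot as it stands. The module is installed in compiled form; this text tells all that it offers.
- The arm moves only by the tool send_rows, never from a script. Its argument "deltas" is a list of rows, each an object of numbers: "tx", "ty", "tz": the shift along the tool's x, y, z in units of 500 mm (1.0 is 500 mm); "rx", "ry", "rz": the turn, a rotation vector about the tool's x, y, z in units of 120 degrees (1.0 is 120 degrees); "gripper": the opening, from 0 (shut) to 1 (fully open). A call has 1 to 8 rows; each row shifts and turns the commanded pose from where the row before left it, along the tool's axes as they then stand; what a row does not reach is not made up. A row lasts 1/10 s, in which the tool goes at most 50 mm and 8.59 degrees, less where a joint would pass 70% of its speed; a pose out of reach is approached as far as the arm can. A call with a number of a shift or a turn outside -1 to 1 is refused whole. A call with a gripper value outside its range is refused whole. The fingers move at their own pace and stop on an object; "newtons" is the grip in N (left out, the last holds). Time passes only in rows, so rows that do not move let the fingers close. It gives the time, the measured TCP pose, the force, the opening and the grip force at its end, in the units of the state.
- sensors.state(): the state, without advancing time (a new reading comes with each control period).
- imaging.camera(name): name is "side" or "top" or "wrist"; returns a dict with "pixels" (384x512x3 uint8, blue, green, red), "K" (3x3 intrinsics, pixels), "cam_to_world" (4x4, takes a point from camera to world coordinates); the wrist camera has in their place "tool_from_camera" (4x4, takes a point from camera to tool coordinates, whose origin is the TCP and whose axes are the flange's). Camera axes: x right, y down, z forward; pixel columns grow to the right and rows downward; lengths in m; the calibration is good to about 2 mm. The wrist camera is an equidistant fisheye: a pixel r from the principal point sees the ray r / f radians off the axis. A picture is of the moment at which its call begins: read the wrist's pose just before it. There is no depth.
- close_job(): hands the job in; it is judged then, once.
The state is a dict: "time": time; "qpos": joint angles; "qd": joint speeds; "tau": joint torques, N m; "tool_pos": TCP position; "tool_rot": TCP orientation; "wrist_force": force on the tool from outside, world axes, zero at the start; "moment": the same for the moment, N m; "gripper_width": finger opening in m; "grasp_force": force on a finger pad.
Only numpy, scipy, OpenCV 4.12 (cv2) and the standard library are available. Lean on these libraries where they do the work, as an engineer would, in place of code of your own. Each camera call takes 0.05 s, during which the arm holds its last target. There are 200 camera calls.

## Task

Load the low steel rack for service: take the pepper mill, the spice jar, the small tin and the steel cup that stand along the front of the table and stand them in its four bays, one to a bay, in order of height, with the shortest in the bay next to the bench scale that stands beside the rack and the tallest at the far end, so that nothing tall is in the way of the cook's hand at the scale. Set each one down upright inside its bay without tipping it over on the way, and leave the jar lid and the probe thermometer where they lie.

Things in the scene. Friction and masses are not known exactly. Their poses are not given: they have to be found in the camera images.
- rack: low steel rack, fixed: an open tray 358 mm long (own y axis) by 90 mm deep (own x), with one row of four equal bays centred at x = 0, y = -132, -44, +44, +132 mm in its frame. A bay is 84 mm deep (x) and 85 mm wide (y) inside its lips and dividers, whose tops are 14 mm above the table; the black mat that things stand on is 7 mm above the table. Origin: centre of its underside, z up
- bench_scale: digital bench scale with a black body and a bright steel plate, 239 x 205 x 56 mm, fixed, standing just beyond one end of the rack (at about y = +310 or -310 mm in the rack's frame); a steel bowl with two lemons stands beyond the other end. Its origin is the centre of its underside
- pepper_mill: wooden pepper mill, 160 mm tall, foot 58 mm across, with a round head 49 mm across whose widest part is 128 to 135 mm above the foot and a small knob on top; 0.18 kg; stands upright and is best taken by the head. Its origin is the centre of its underside, z up.
- spice_jar: round spice jar with a cap, 106 mm tall, 45 mm across; the cylindrical cap takes up the height from 85 to 106 mm; 0.11 kg; stands upright. Its origin is the centre of its underside, z up.
- tin: small closed food tin, 72 mm tall, 57 mm across; 0.18 kg; stands upright. Its origin is the centre of its underside, z up.
- steel_cup: small plain open steel cup, 48 mm tall, 67 mm across the rim and 54 mm at the foot, empty; 0.05 kg; stands upright, grasp across the rim from outside. Its origin is the centre of its underside, z up.
- jar_lid: screw lid lying loose, open side up, 75 mm across, 21 mm high; a bystander. Its origin is the centre of its underside
- probe_thermometer: probe thermometer lying loose and flat, 172 mm long (along its own y axis), 48 mm across the dial, 11 mm high; a bystander. Its origin is the centre of its underside
Mind the look-alikes: they are no part of the job. What is shaped like the steel_cup but green or red is not meant.

How it is judged:
At the end, for the whole second after the job is handed in: From the bench scale's end of the rack: steel cup, tin, spice jar, pepper mill, one to a bay, released and at rest, upright within 0.1 rad, foot on the bay floor (at most 11.5 mm above the table), centre within 26 mm along the row and 30 mm across it of the bay's centre (((y of bench_scale in the frame of rack above 0 m and y of pepper_mill in the frame of rack between -0.158 and -0.106 m and y of spice_jar in the frame of rack between -0.07 and -0.018 m and y of tin in the frame of rack between 0.018 and 0.07 m and y of steel_cup in the frame of rack between 0.106 and 0.158 m) or (y of bench_scale in the frame of rack below 0 m and y of pepper_mill in the frame of rack between 0.106 and 0.158 m and y of spice_jar in the frame of rack between 0.018 and 0.07 m and y of tin in the frame of rack between -0.07 and -0.018 m and y of steel_cup in the frame of rack between -0.158 and -0.106 m)) and x of pepper_mill in the frame of rack between -0.03 and 0.03 m and z of pepper_mill in the frame of rack between 0 and 0.0115 m and angle between each of pepper_mill, spice_jar, tin, steel_cup's own z axis and vertical below 0.1 rad and linear speed of each of pepper_mill, spice_jar, tin, steel_cup below 0.02 m/s and angular speed of each of pepper_mill, spice_jar, tin, steel_cup below 0.6 rad/s and x of spice_jar in the frame of rack between -0.03 and 0.03 m and z of spice_jar in the frame of rack between 0 and 0.0115 m and x of tin in the frame of rack between -0.03 and 0.03 m and z of tin in the frame of rack between 0 and 0.0115 m and x of steel_cup in the frame of rack between -0.03 and 0.03 m and z of steel_cup in the frame of rack between 0 and 0.0115 m); the robot touches nothing.
It fails at once if one of the four things is tipped over (angle between any of pepper_mill, spice_jar, tin, steel_cup's own z axis and vertical above 0.7 rad).
It fails at once if the jar lid or the probe thermometer is moved more than 30 mm (distance of any of jar_lid, probe_thermometer from where it was at the start of the episode above 0.03 m).
It also fails if it takes over 102 s, if anything falls off the work surface, if the arm or the gripper's body presses on something with over 40 N, if the wrist force passes 120 N, or if a joint passes its speed limit or range.

## Working session

There is one attempt and no reset: what is moved stays moved. The work goes in short steps, Python scripts to look and compute and a tool call to move; the robot and the scene stay as the last step left them, time stands still between calls to the robot, and variables do not carry over. Pictures are saved under pics/ and viewed, at most 14 in all, crops included, and the job is handed in when it is done.

Besides the shell and the picture viewer there is one more tool, called by a JSON object that holds its "method" and its "body". send_rows: Moves the arm, as the interface text tells. Its arguments: {"type":"object","properties":{"deltas":{"type":"array"},"newtons":{"type":"number"}},"required":["deltas"]}

```bash
mkdir -p pics; python3 - <<'E'
from workcell import sensors, imaging, bot
import cv2, numpy as np
s=sensors.state(); print({k:np.round(v,3).tolist() for k,v in s.items()}); print(bot.tcp_to_grasp)
for n in ("top","side"):
    c=imaging.camera(n); cv2.imwrite(f"pics/{n}0.png",c["pixels"]); np.savez(f"{n}0.npz",**c)
    print(n,np.round(c["K"],1).tolist(),np.round(c["cam_to_world"],3).tolist())
E
```

```text
{'time': 0.0, 'qpos': [1.208, 0.277, 1.506, -0.0, 1.361, -0.121], 'qd': [-0.0, -0.001, -0.001, -0.001, -0.001, 0.0], 'tau': [-0.001, -41.677, -24.58, -0.0, 0.011, -0.0], 'tool_pos': [0.138, 0.558, 0.404], 'tool_rot': [-0.379, -3.118, 0.003], 'wrist_force': [-0.58, -0.743, -0.238], 'moment': [0.002, 0.03, -0.031], 'grasp_force': 0.0, 'gripper_width': 0.085}
0.1547
top [[483.0, 0.0, 254.0], [0.0, 483.0, 182.6], [0.0, 0.0, 1.0]] [[-0.021, -0.998, 0.057, 0.375], [-1.0, 0.021, 0.011, -0.068], [-0.012, -0.057, -0.998, 1.719], [0.0, 0.0, 0.0, 1.0]]
side [[419.1, 0.0, 254.6], [0.0, 419.1, 185.7], [0.0, 0.0, 1.0]] [[0.556, -0.493, 0.669, -0.367], [-0.831, -0.342, 0.439, -0.636], [0.013, -0.8, -0.6, 0.81], [0.0, 0.0, 0.0, 1.0]]
```

View pics/top0.png

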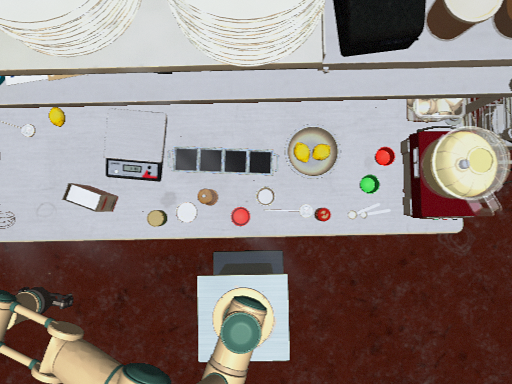

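View pics/side0.png

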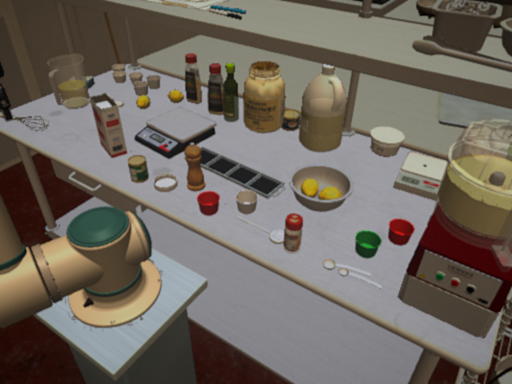

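The top view shows the rack at px (175–272, 147–173), with the scale left of it (+y side) at (135,165). Candidates, in top-view pixels:
- **Steel cup:** the grey cup at (265,196). Red (240,216), red (384,156) and green (369,184) are look-alikes.
- **Mill:** (207,196).
- **Tin:** (156,218). The carton at (90,197) is something else.
- **Jar:** (322,214), with the red cap.
- **Bystanders:** lid at (187,212), thermometer at (306,211).

I'll check these choices in a close crop.

```bash
python3 - <<'E'
import cv2
i=cv2.imread("pics/top0.png")[135:235,140:340]
cv2.imwrite("pics/crop0.png",cv2.resize(i,None,fx=4,fy=4,interpolation=cv2.INTER_CUBIC))
E
```

```text
(no output)
```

View pics/crop0.png

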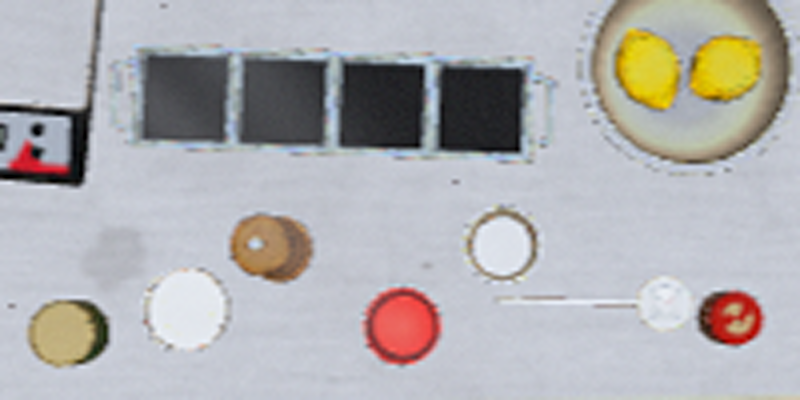

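The crop confirms the choices: mill knob at (255,243), tin top (65,333), grey cup rim (502,244), jar cap (728,318), lid (187,309) and dial (665,303). The rack bays run from crop x 185 to 480. Next I'll convert these to positions.

```bash
cat >h.py <<'E'
import numpy as np, cv2
from scipy.spatial.transform import Rotation as R
def ray(K,T,u,v,z):
    d=T[:3,:3]@np.linalg.solve(K,[u,v,1.]); o=T[:3,3]; return o+d*(z-o[2])/d[2]
def plan(tgt,yaxis=None):
    """print shift (tool units) from the measured pose to TCP tgt, and turn in rz to bring tool y along yaxis"""
    from workcell import sensors
    s=sensors.state(); M=R.from_rotvec(s["tool_rot"]).as_matrix()
    d=M.T@(np.array(tgt)-s["tool_pos"])/.5
    print("t",round(s["time"],2),"pos",np.round(s["tool_pos"],4),"delta",np.round(d,4),"w",round(s["gripper_width"],4))
    if yaxis is not None:
        yl=M.T@np.append(yaxis,0); a=np.degrees(np.arctan2(-yl[0],yl[1])); a=(a+90)%180-90
        print("turn deg",a.round(2),"unit",(a/120).round(4),"q",np.round(s["qpos"],2),"z",M[:,2].round(3))
E
python3 - <<'E'
from h import *
c=np.load("top0.npz"); K,T=c["K"],c["cam_to_world"]; im=c["pixels"]
hsv=cv2.cvtColor(im,cv2.COLOR_BGR2HSV)
m=(im.max(2)<95).astype(np.uint8); m[:,:170]=0;m[:,280:]=0;m[:143]=0;m[178:]=0
n,_,st,ce=cv2.connectedComponentsWithStats(m)
B=[]
for i in range(1,n):
    if st[i,4]>200: B.append(ray(K,T,*(ce[i]),.007)); print("bay",ce[i].round(1),st[i],B[-1].round(4))
B=sorted(B,key=lambda p:-p[1]); d=B[-1]-B[0]; print("span",np.linalg.norm(d),"ydir",d/np.linalg.norm(d),"c",np.mean(B,0))
def circ(mask,box,z,n):
    k=np.zeros_like(mask);x0,y0,x1,y1=box;k[y0:y1,x0:x1]=mask[y0:y1,x0:x1]
    cs=max(cv2.findContours(k,cv2.RETR_EXTERNAL,cv2.CHAIN_APPROX_NONE)[0],key=cv2.contourArea)
    (u,v),r=cv2.minEnclosingCircle(cs); p=ray(K,T,u,v,z); print(n,round(u,1),round(v,1),"diam mm",round(2*r/K[0,0]*(1.719-z)*1000),p.round(4))
H,S,V=cv2.split(hsv)
circ(((S>60)&(V>120)).astype(np.uint8),(145,205,170,230),.072,"tin")
circ(((S>60)&(V>60)).astype(np.uint8),(195,185,222,208),.131,"mill")
circ(((S>100)).astype(np.uint8),(312,204,334,224),.106,"jar")
for n,x,y,z in (("tin",65,333,.072),("mill",262,247,.131),("knob",255,243,.158),("cup",502,244,.048),("jar",728,318,.106),("lid",187,309,.021),("dial",665,303,.011),("redcup",403,326,.048)):
    print(n,ray(K,T,140+(x+.5)/4-.5,135+(y+.5)/4-.5,z).round(4))
# side: cup rim etc. left to projection check
c=np.load("side0.npz");print()
def proj(p):
    q=np.linalg.inv(c["cam_to_world"])@np.append(p,1); q=c["K"]@q[:3]; return q[:2]/q[2]
np.save("B.npy",B)
for n,x,y,z in (("tin",65,333,.072),("knob",255,243,.158),("cup",502,244,.048),("jar",728,318,.106)):
    print(n,proj(ray(K,T,140+x/4,135+y/4,z)).round(0))
E
```

```text
bay [185.7 159.1] [176 149  21  21 413] [0.5622 0.1925 0.007 ]
bay [210.5 160. ] [200 150  22  21 422] [0.5569 0.1043 0.007 ]
bay [235.1 161. ] [225 151  21  21 431] [0.5515 0.0165 0.007 ]
bay [259.7 161.8] [250 151  21  22 429] [ 0.5466 -0.0711  0.007 ]
span 0.26410422980537174 ydir [-0.05893793 -0.99826165  0.        ] c [0.55428556 0.06055947 0.007     ]
tin 155.1 218.0 diam mm 56 [0.3557 0.2899 0.072 ]
mill 207.3 196.4 diam mm 65 [0.4237 0.1043 0.131 ]
jar 322.5 214.0 diam mm 50 [ 0.3579 -0.276   0.106 ]
tin [0.356  0.2872 0.072 ]
mill [0.424  0.1113 0.131 ]
knob [0.4265 0.1139 0.158 ]
cup [ 0.4247 -0.0872  0.048 ]
jar [ 0.3575 -0.2732  0.106 ]
lid [0.3742 0.1905 0.021 ]
dial [ 0.3708 -0.2302  0.011 ]
redcup [ 3.557e-01 -2.000e-04  4.800e-02]

tin [137. 160.]
knob [191. 144.]
cup [246. 197.]
jar [291. 218.]
```

```bash
python3 - <<'E'
from h import *
plan([.4247,-.0872,.30],[.998,-.059])
E
```

```text
t 0.1 pos [0.1376 0.5581 0.4039] delta [-0.8665 -1.1152  0.2096] w 0.0854
turn deg 79.53 unit 0.6628 q [ 1.21  0.28  1.51 -0.    1.36 -0.12] z [-0.001 -0.002 -1.   ]
```

{"method": "send_rows", "body": {"deltas": [{"rz":0.066,"gripper":1},{"rz":0.066,"gripper":1},{"rz":0.066,"gripper":1},{"rz":0.066,"gripper":1},{"rz":0.066,"gripper":1},{"rz":0.066,"gripper":1},{"rz":0.066,"gripper":1},{"rz":0.066,"gripper":1}]}}

```text
invalid input at $.deltas[0]: expected keys tx, ty, tz, rx, ry, rz, gripper
```

{"method": "send_rows", "body": {"deltas": [{"rz":0.066,"gripper":1},{"rz":0.066,"gripper":1},{"gripper":1}], "newtons": 30}}

```text
invalid input at $.deltas[0]: expected keys tx, ty, tz, rx, ry, rz, gripper
```

```bash
python3 - <<'E'
from h import *
plan([.4247,-.0872,.30],[.998,-.059])
E
```

```text
t 0.1 pos [0.1376 0.5581 0.4039] delta [-0.8665 -1.1152  0.2096] w 0.0854
turn deg 79.53 unit 0.6628 q [ 1.21  0.28  1.51 -0.    1.36 -0.12] z [-0.001 -0.002 -1.   ]
```

All keys are required in every row.

{"method": "send_rows", "body": {"deltas": [{"tx":0,"ty":0,"tz":0,"rx":0,"ry":0,"rz":0.066,"gripper":1},{"tx":0,"ty":0,"tz":0,"rx":0,"ry":0,"rz":0.066,"gripper":1},{"tx":0,"ty":0,"tz":0,"rx":0,"ry":0,"rz":0.066,"gripper":1},{"tx":0,"ty":0,"tz":0,"rx":0,"ry":0,"rz":0.066,"gripper":1},{"tx":0,"ty":0,"tz":0,"rx":0,"ry":0,"rz":0.066,"gripper":1},{"tx":0,"ty":0,"tz":0,"rx":0,"ry":0,"rz":0.066,"gripper":1},{"tx":0,"ty":0,"tz":0,"rx":0,"ry":0,"rz":0.066,"gripper":1},{"tx":0,"ty":0,"tz":0,"rx":0,"ry":0,"rz":0.066,"gripper":1}], "newtons": 30}}

```text
time: 0.9
tool_pos: [0.1376, 0.5582, 0.4042]
tool_rot: [1.967, 2.449, -0.002]
wrist_force: [-0.3, -0.5, -0.5]
gripper_width: 0.0856
grasp_force: 0.0
```

{"method": "send_rows", "body": {"deltas": [{"tx":0,"ty":0,"tz":0,"rx":0,"ry":0,"rz":0.066,"gripper":1},{"tx":0,"ty":0,"tz":0,"rx":0,"ry":0,"rz":0.066,"gripper":1},{"tx":0,"ty":0,"tz":0,"rx":0,"ry":0,"rz":0,"gripper":1}]}}

```text
time: 1.2
tool_pos: [0.1377, 0.5582, 0.4042]
tool_rot: [2.279, 2.161, -0.001]
wrist_force: [-0.2, 0.7, -0.4]
gripper_width: 0.0855
grasp_force: 0.0
```

```bash
python3 - <<'E'
from h import *
plan([.4247,-.0872,.30],[.998,-.059])
E
```

```text
t 1.2 pos [0.1377 0.5582 0.4042] delta [-1.2583  0.6418  0.2095] w 0.0855
turn deg 0.34 unit 0.0029 q [ 1.21  0.28  1.51 -0.    1.36  1.26] z [-0.    -0.001 -1.   ]
```

{"method": "send_rows", "body": {"deltas": [{"tx":-0.08,"ty":0.04,"tz":0,"rx":0,"ry":0,"rz":0,"gripper":1},{"tx":-0.08,"ty":0.04,"tz":0,"rx":0,"ry":0,"rz":0,"gripper":1},{"tx":-0.08,"ty":0.04,"tz":0,"rx":0,"ry":0,"rz":0,"gripper":1},{"tx":-0.08,"ty":0.04,"tz":0,"rx":0,"ry":0,"rz":0,"gripper":1},{"tx":-0.08,"ty":0.04,"tz":0,"rx":0,"ry":0,"rz":0,"gripper":1},{"tx":-0.08,"ty":0.04,"tz":0,"rx":0,"ry":0,"rz":0,"gripper":1},{"tx":-0.08,"ty":0.04,"tz":0,"rx":0,"ry":0,"rz":0,"gripper":1},{"tx":-0.08,"ty":0.04,"tz":0,"rx":0,"ry":0,"rz":0,"gripper":1}]}}

```text
time: 2.0
tool_pos: [0.2805, 0.2285, 0.4047]
tool_rot: [2.275, 2.166, 0.001]
wrist_force: [1.5, 0.3, 0.3]
gripper_width: 0.0852
grasp_force: 0.0
```

{"method": "send_rows", "body": {"deltas": [{"tx":-0.08,"ty":0.04,"tz":0.03,"rx":0,"ry":0,"rz":0,"gripper":1},{"tx":-0.08,"ty":0.04,"tz":0.03,"rx":0,"ry":0,"rz":0,"gripper":1},{"tx":-0.08,"ty":0.04,"tz":0.03,"rx":0,"ry":0,"rz":0,"gripper":1},{"tx":-0.08,"ty":0.04,"tz":0.03,"rx":0,"ry":0,"rz":0,"gripper":1},{"tx":-0.08,"ty":0.04,"tz":0.03,"rx":0,"ry":0,"rz":0,"gripper":1},{"tx":-0.08,"ty":0.04,"tz":0.03,"rx":0,"ry":0,"rz":0,"gripper":1},{"tx":-0.08,"ty":0.04,"tz":0.03,"rx":0,"ry":0,"rz":0,"gripper":1},{"tx":0,"ty":0,"tz":0,"rx":0,"ry":0,"rz":0,"gripper":1}]}}

```text
time: 2.8
tool_pos: [0.4073, -0.0611, 0.2983]
tool_rot: [2.282, 2.158, -0.002]
wrist_force: [0.5, 1.0, -0.5]
gripper_width: 0.0853
grasp_force: 0.0
```

```bash
python3 - <<'E'
from h import *
from workcell import imaging
plan([.4247,-.0872,.30],[.998,-.059])
c=imaging.camera("wrist"); cv2.imwrite("pics/w1.png",c["pixels"]); print(c["K"],c["tool_from_camera"].round(3).tolist())
E
```

```text
t 2.8 pos [ 0.4073 -0.0611  0.2983] delta [-0.0502  0.0377 -0.0032] w 0.0853
turn deg 0.19 unit 0.0016 q [-0.32  0.13  2.   -0.    1.02 -0.26] z [-0.    -0.002 -1.   ]
[[297.31863964   0.         257.23118282]
 [  0.         297.31863964 187.78713612]
 [  0.           0.           1.        ]] [[-0.001, -0.966, -0.258, 0.065], [1.0, -0.001, -0.001, 0.001], [0.001, -0.258, 0.966, 0.03], [0.0, 0.0, 0.0, 1.0]]
```

View pics/w1.png

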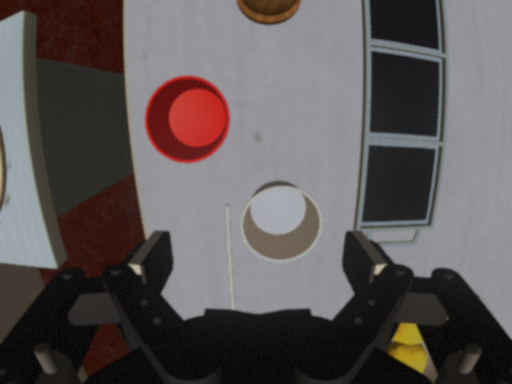

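The wrist view shows the cup rim centred near (282,222), with the thermometer needle at x≈230, rows 205–310. The needle is close to the near finger, so I'll keep the tips high. Now I'll refine the cup position from this view.

```bash
cat >>h.py <<'E'
def wray(c,s,u,v,z):
    K=c["K"]; x=np.array([u-K[0,2],v-K[1,2]]); r=np.hypot(*x); th=r/K[0,0]
    d=np.append(np.sin(th)*x/max(r,1e-9),np.cos(th)); M=R.from_rotvec(s["tool_rot"]).as_matrix(); T=c["tool_from_camera"]
    o=M@T[:3,3]+s["tool_pos"]; d=M@T[:3,:3]@d; return o+d*(z-o[2])/d[2]
E
python3 - <<'E'
from h import *
from workcell import imaging,sensors
s=sensors.state(); c=imaging.camera("wrist")
P=[wray(c,s,u,v,.048)[:2] for u,v in ((242,223),(322,221),(283,261),(300,188),(258,253),(308,250))]
P=np.array(P); A=np.c_[2*P,np.ones(len(P))]; x=np.linalg.lstsq(A,(P**2).sum(1),rcond=None)[0]
print("cup",x[:2],"r",np.sqrt(x[2]+x[0]**2+x[1]**2))
for p in ((228,205),(233,310)): print("needle",wray(c,s,*p,.004).round(3))
for p in ((402,184),(405,96)): print("bay4,3",wray(c,s,*p,.007).round(4))
plan([x[0],x[1],.19])
E
```

```text
cup [ 0.4246769 -0.0842476] r 0.032512294063633713
needle [ 0.377 -0.08   0.004]
needle [ 0.371 -0.203  0.004]
bay4,3 [ 0.548  -0.0677  0.007 ]
bay4,3 [0.5494 0.0179 0.007 ]
t 2.9 pos [ 0.4052 -0.0576  0.2991] delta [-0.0513  0.0421  0.2181] w 0.0854
```

{"method": "send_rows", "body": {"deltas": [{"tx":-0.026,"ty":0.02,"tz":0,"rx":0,"ry":0,"rz":0,"gripper":1},{"tx":-0.026,"ty":0.02,"tz":0,"rx":0,"ry":0,"rz":0,"gripper":1},{"tx":0,"ty":0,"tz":0.05,"rx":0,"ry":0,"rz":0,"gripper":1},{"tx":0,"ty":0,"tz":0.05,"rx":0,"ry":0,"rz":0,"gripper":1},{"tx":0,"ty":0,"tz":0,"rx":0,"ry":0,"rz":0,"gripper":1},{"tx":0,"ty":0,"tz":0,"rx":0,"ry":0,"rz":0,"gripper":1}]}}

```text
time: 3.5
tool_pos: [0.4245, -0.0839, 0.2501]
tool_rot: [2.278, 2.163, 0.0]
wrist_force: [0.3, 0.5, 0.5]
gripper_width: 0.0855
grasp_force: 0.0
```

```bash
python3 - <<'E'
from h import *
from workcell import imaging
for i in range(3): 
  plan([.4247,-.0855,.19],[.998,-.059])
  c=imaging.camera("wrist")
E
```

```text
t 3.5 pos [ 0.4245 -0.0839  0.2501] delta [-0.0032  0.0006  0.1202] w 0.0855
turn deg 0.4 unit 0.0033 q [-0.36  0.22  2.03 -0.    0.9  -0.3 ] z [ 0. -0. -1.]
t 3.55 pos [ 0.4247 -0.084   0.2506] delta [-3.000e-03 -1.000e-04  1.213e-01] w 0.0852
turn deg 0.39 unit 0.0033 q [-0.36  0.22  2.03  0.    0.89 -0.3 ] z [ 0.002 -0.001 -1.   ]
t 3.6 pos [ 0.4248 -0.084   0.2509] delta [-0.0029 -0.0003  0.1218] w 0.0852
turn deg 0.38 unit 0.0032 q [-0.36  0.22  2.03  0.    0.89 -0.3 ] z [ 0.003 -0.001 -1.   ]
```

{"method": "send_rows", "body": {"deltas": [{"tx":-0.003,"ty":0,"tz":0.04,"rx":0,"ry":0,"rz":0,"gripper":1},{"tx":0,"ty":0,"tz":0.04,"rx":0,"ry":0,"rz":0,"gripper":1},{"tx":0,"ty":0,"tz":0.04,"rx":0,"ry":0,"rz":0,"gripper":1},{"tx":0,"ty":0,"tz":0,"rx":0,"ry":0,"rz":0,"gripper":1},{"tx":0,"ty":0,"tz":0,"rx":0,"ry":0,"rz":0,"gripper":0},{"tx":0,"ty":0,"tz":0,"rx":0,"ry":0,"rz":0,"gripper":0},{"tx":0,"ty":0,"tz":0,"rx":0,"ry":0,"rz":0,"gripper":0},{"tx":0,"ty":0,"tz":0,"rx":0,"ry":0,"rz":0,"gripper":0}]}}

```text
time: 4.45
tool_pos: [0.4244, -0.0855, 0.1913]
tool_rot: [2.278, 2.16, 0.002]
wrist_force: [-1.6, 0.1, 6.4]
gripper_width: 0.0645
grasp_force: 32.4
```

```bash
python3 - <<'E'
from h import *
plan([.4247,-.0855,.19])
b=np.load("B.npy");print(b.round(4))
plan([b[0][0],b[0][1],.30])
E
```

```text
t 4.45 pos [ 0.4244 -0.0855  0.1913] delta [0.0001 0.0007 0.0026] w 0.0645
[[ 0.5622  0.1925  0.007 ]
 [ 0.5569  0.1043  0.007 ]
 [ 0.5515  0.0165  0.007 ]
 [ 0.5466 -0.0711  0.007 ]]
t 4.45 pos [ 0.4244 -0.0855  0.1913] delta [ 0.5698  0.2463 -0.2172] w 0.0645
```

{"method": "send_rows", "body": {"deltas": [{"tx":0,"ty":0,"tz":-0.04,"rx":0,"ry":0,"rz":0,"gripper":0},{"tx":0,"ty":0,"tz":-0.04,"rx":0,"ry":0,"rz":0,"gripper":0},{"tx":0,"ty":0,"tz":-0.04,"rx":0,"ry":0,"rz":0,"gripper":0},{"tx":0,"ty":0.06,"tz":0,"rx":0,"ry":0,"rz":0,"gripper":0},{"tx":0.02,"ty":0.06,"tz":0,"rx":0,"ry":0,"rz":0,"gripper":0},{"tx":0.04,"ty":0.06,"tz":0,"rx":0,"ry":0,"rz":0,"gripper":0},{"tx":0.06,"ty":0.066,"tz":0,"rx":0,"ry":0,"rz":0,"gripper":0},{"tx":0.07,"ty":0,"tz":0,"rx":0,"ry":0,"rz":0,"gripper":0}]}}

```text
time: 5.25
tool_pos: [0.5566, 0.0031, 0.2512]
tool_rot: [2.276, 2.155, 0.009]
wrist_force: [-0.6, 0.6, -1.2]
gripper_width: 0.0643
grasp_force: 33.4
```

{"method": "send_rows", "body": {"deltas": [{"tx":0.07,"ty":0,"tz":0,"rx":0,"ry":0,"rz":0,"gripper":0},{"tx":0.07,"ty":0,"tz":0,"rx":0,"ry":0,"rz":0,"gripper":0},{"tx":0.07,"ty":0,"tz":0,"rx":0,"ry":0,"rz":0,"gripper":0},{"tx":0.07,"ty":0,"tz":0,"rx":0,"ry":0,"rz":0,"gripper":0},{"tx":0.07,"ty":0,"tz":0,"rx":0,"ry":0,"rz":0,"gripper":0},{"tx":0.03,"ty":0,"tz":0,"rx":0,"ry":0,"rz":0,"gripper":0},{"tx":0,"ty":0,"tz":0,"rx":0,"ry":0,"rz":0,"gripper":0},{"tx":0,"ty":0,"tz":0,"rx":0,"ry":0,"rz":0,"gripper":0}]}}

```text
time: 6.05
tool_pos: [0.5617, 0.1921, 0.25]
tool_rot: [2.279, 2.162, -0.001]
wrist_force: [0.3, -0.4, -0.9]
gripper_width: 0.0645
grasp_force: 33.4
```

```bash
python3 - <<'E'
from h import *
from workcell import imaging
b=np.load("B.npy")
c=imaging.camera("wrist"); cv2.imwrite("pics/w2.png",c["pixels"])
plan([b[0][0],b[0][1],.199],[.998,-.059])
E
```

```text
t 6.1 pos [0.5617 0.1916 0.2499] delta [0.0019 0.0008 0.1018] w 0.0645
turn deg 0.31 unit 0.0026 q [ 0.21  0.43  1.69 -0.    1.03  0.27] z [-0.    -0.001 -1.   ]
```

View pics/w2.png

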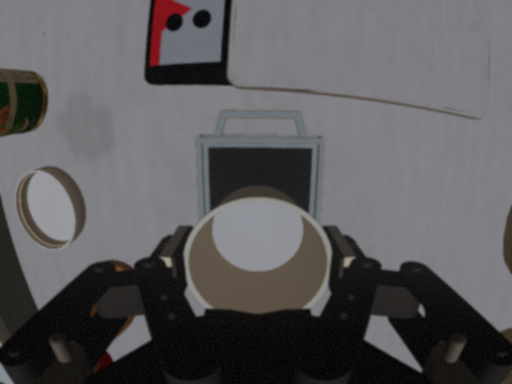

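The cup is held upright over the end bay: the bay spans columns 200–322 and the cup is centred at 259. I'll lower and release it.

{"method": "send_rows", "body": {"deltas": [{"tx":0.002,"ty":0,"tz":0.04,"rx":0,"ry":0,"rz":0,"gripper":0},{"tx":0,"ty":0,"tz":0.03,"rx":0,"ry":0,"rz":0,"gripper":0},{"tx":0,"ty":0,"tz":0.02,"rx":0,"ry":0,"rz":0,"gripper":0},{"tx":0,"ty":0,"tz":0.013,"rx":0,"ry":0,"rz":0,"gripper":0},{"tx":0,"ty":0,"tz":0,"rx":0,"ry":0,"rz":0,"gripper":0},{"tx":0,"ty":0,"tz":0,"rx":0,"ry":0,"rz":0,"gripper":1},{"tx":0,"ty":0,"tz":0,"rx":0,"ry":0,"rz":0,"gripper":1},{"tx":0,"ty":0,"tz":0,"rx":0,"ry":0,"rz":0,"gripper":1}]}}

```text
time: 6.9
tool_pos: [0.562, 0.1936, 0.1984]
tool_rot: [2.28, 2.161, 0.001]
wrist_force: [0.1, 0.1, -0.4]
gripper_width: 0.0855
grasp_force: 0.0
```

{"method": "send_rows", "body": {"deltas": [{"tx":0,"ty":0,"tz":-0.03,"rx":0,"ry":0,"rz":0,"gripper":1},{"tx":0,"ty":0,"tz":-0.08,"rx":0,"ry":0,"rz":0,"gripper":1},{"tx":0,"ty":0,"tz":-0.09,"rx":0,"ry":0,"rz":0,"gripper":1},{"tx":0,"ty":0,"tz":-0.04,"rx":0,"ry":0,"rz":0,"gripper":1},{"tx":0,"ty":0,"tz":0,"rx":0,"ry":0,"rz":0,"gripper":1}]}}

```text
time: 7.4
tool_pos: [0.563, 0.194, 0.3222]
tool_rot: [2.276, 2.159, 0.011]
wrist_force: [0.0, 0.1, -0.8]
gripper_width: 0.085
grasp_force: 0.0
```

```bash
python3 - <<'E'
from h import *
plan([.356,.288,.30],[.998,-.059])
E
```

```text
t 7.4 pos [0.563  0.194  0.3222] delta [ 0.1656 -0.4237  0.0414] w 0.085
turn deg 0.34 unit 0.0029 q [0.22 0.36 1.59 0.   1.18 0.27] z [ 0.008  0.002 -1.   ]
```

{"method": "send_rows", "body": {"deltas": [{"tx":0.02,"ty":-0.07,"tz":0,"rx":0,"ry":0,"rz":0,"gripper":1},{"tx":0.03,"ty":-0.07,"tz":0,"rx":0,"ry":0,"rz":0,"gripper":1},{"tx":0.03,"ty":-0.07,"tz":0,"rx":0,"ry":0,"rz":0,"gripper":1},{"tx":0.03,"ty":-0.07,"tz":0,"rx":0,"ry":0,"rz":0,"gripper":1},{"tx":0.03,"ty":-0.07,"tz":0.02,"rx":0,"ry":0,"rz":0,"gripper":1},{"tx":0.026,"ty":-0.074,"tz":0.02,"rx":0,"ry":0,"rz":0,"gripper":1},{"tx":0,"ty":0,"tz":0,"rx":0,"ry":0,"rz":0,"gripper":1},{"tx":0,"ty":0,"tz":0,"rx":0,"ry":0,"rz":0,"gripper":1}]}}

```text
time: 8.2
tool_pos: [0.3536, 0.2879, 0.2972]
tool_rot: [-2.277, -2.164, 0.003]
wrist_force: [0.7, -0.4, 0.2]
gripper_width: 0.0852
grasp_force: 0.0
```

```bash
python3 - <<'E'
from h import *
from workcell import imaging
c=imaging.camera("wrist"); cv2.imwrite("pics/w3.png",c["pixels"])
plan([.356,.288,.195],[.998,-.059])
E
```

```text
t 8.25 pos [0.3548 0.2879 0.2977] delta [0.0004 0.0025 0.2054] w 0.0855
turn deg 0.37 unit 0.0031 q [ 0.53  0.19  1.91 -0.    1.04  0.58] z [ 0. -0. -1.]
```

View pics/w3.png

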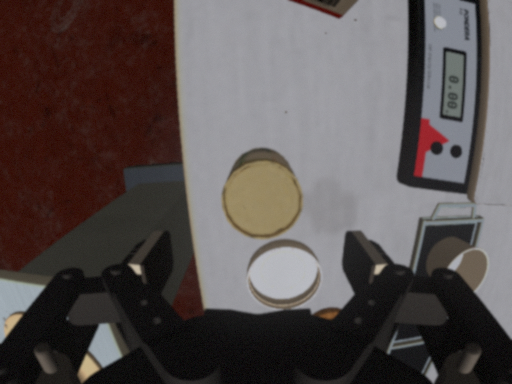

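The tin top is at (262,199), further up the image than a tool above it would give. The lid is at (284,272), nearer the fingers. I'll measure both.

```bash
python3 - <<'E'
from h import *
from workcell import imaging,sensors
s=sensors.state(); c=imaging.camera("wrist")
print("tin",wray(c,s,262,199,.072).round(4),"edges",wray(c,s,223,199,.072).round(4),wray(c,s,301,199,.072).round(4))
print("lid",wray(c,s,284,276,.021).round(4))
print("cup in bay",wray(c,s,469,263,.055).round(4))
T=c["tool_from_camera"]
for z in (.145,.125): # image of grasp point
    q=np.linalg.inv(T)@[0,0,z,1]; th=np.arctan2(np.hypot(q[0],q[1]),q[2]); print(c["K"][:2,2]+c["K"][0,0]*th*q[:2]/np.hypot(q[0],q[1]))
E
```

```text
tin [0.3587 0.2925 0.072 ] edges [0.3318 0.2938 0.072 ] [0.3857 0.291  0.072 ]
lid [0.3762 0.1976 0.021 ]
cup in bay [0.5642 0.2065 0.055 ]
[256.24748781 263.5280842 ]
[256.05026106 289.11159705]
```

{"method": "send_rows", "body": {"deltas": [{"tx":0.004,"ty":0.005,"tz":0.05,"rx":0,"ry":0,"rz":0,"gripper":1},{"tx":0,"ty":0,"tz":0.06,"rx":0,"ry":0,"rz":0,"gripper":1},{"tx":0,"ty":0,"tz":0.06,"rx":0,"ry":0,"rz":0,"gripper":1},{"tx":0,"ty":0,"tz":0.035,"rx":0,"ry":0,"rz":0,"gripper":1},{"tx":0,"ty":0,"tz":0,"rx":0,"ry":0,"rz":0,"gripper":0},{"tx":0,"ty":0,"tz":0,"rx":0,"ry":0,"rz":0,"gripper":0},{"tx":0,"ty":0,"tz":0,"rx":0,"ry":0,"rz":0,"gripper":0},{"tx":0,"ty":0,"tz":0,"rx":0,"ry":0,"rz":0,"gripper":0}]}}

```text
time: 9.1
tool_pos: [0.3578, 0.2899, 0.1966]
tool_rot: [2.28, 2.161, 0.004]
wrist_force: [-0.2, -0.1, -2.6]
gripper_width: 0.0565
grasp_force: 32.3
```

{"method": "send_rows", "body": {"deltas": [{"tx":0,"ty":0,"tz":0,"rx":0,"ry":0,"rz":0,"gripper":0},{"tx":0,"ty":0,"tz":0,"rx":0,"ry":0,"rz":0,"gripper":0}]}}

```text
time: 9.3
tool_pos: [0.3573, 0.2898, 0.1962]
tool_rot: [2.28, 2.161, 0.002]
wrist_force: [-0.2, -0.1, -1.0]
gripper_width: 0.0567
grasp_force: 32.3
```

```bash
python3 - <<'E'
from h import *
b=np.load("B.npy")[1]
plan([b[0],b[1],.30])
E
```

```text
t 9.3 pos [0.3573 0.2898 0.1962] delta [-0.3491  0.4186 -0.2075] w 0.0567
```

{"method": "send_rows", "body": {"deltas": [{"tx":0,"ty":0,"tz":-0.03,"rx":0,"ry":0,"rz":0,"gripper":0},{"tx":0,"ty":0,"tz":-0.06,"rx":0,"ry":0,"rz":0,"gripper":0},{"tx":0,"ty":0,"tz":-0.07,"rx":0,"ry":0,"rz":0,"gripper":0},{"tx":0,"ty":0.04,"tz":-0.04,"rx":0,"ry":0,"rz":0,"gripper":0},{"tx":0,"ty":0.07,"tz":0,"rx":0,"ry":0,"rz":0,"gripper":0},{"tx":0,"ty":0.08,"tz":0,"rx":0,"ry":0,"rz":0,"gripper":0},{"tx":-0.02,"ty":0.08,"tz":0,"rx":0,"ry":0,"rz":0,"gripper":0},{"tx":-0.04,"ty":0.08,"tz":0,"rx":0,"ry":0,"rz":0,"gripper":0}]}}

```text
time: 10.1
tool_pos: [0.5317, 0.2509, 0.2959]
tool_rot: [-2.278, -2.163, -0.002]
wrist_force: [-0.0, 0.8, -1.4]
gripper_width: 0.0565
grasp_force: 32.7
```

{"method": "send_rows", "body": {"deltas": [{"tx":-0.06,"ty":0.069,"tz":0,"rx":0,"ry":0,"rz":0,"gripper":0},{"tx":-0.07,"ty":0,"tz":0,"rx":0,"ry":0,"rz":0,"gripper":0},{"tx":-0.07,"ty":0,"tz":0,"rx":0,"ry":0,"rz":0,"gripper":0},{"tx":-0.06,"ty":0,"tz":0,"rx":0,"ry":0,"rz":0,"gripper":0},{"tx":-0.029,"ty":0,"tz":0,"rx":0,"ry":0,"rz":0,"gripper":0},{"tx":0,"ty":0,"tz":0,"rx":0,"ry":0,"rz":0,"gripper":0},{"tx":0,"ty":0,"tz":0,"rx":0,"ry":0,"rz":0,"gripper":0}]}}

```text
time: 10.8
tool_pos: [0.5571, 0.1048, 0.2958]
tool_rot: [-2.28, -2.16, -0.002]
wrist_force: [0.6, 0.5, -2.1]
gripper_width: 0.0565
grasp_force: 33.0
```

```bash
python3 - <<'E'
from h import *
b=np.load("B.npy")[1]
plan([b[0],b[1],.204],[.998,-.059])
E
```

```text
t 10.8 pos [0.5571 0.1048 0.2958] delta [-0.0013 -0.0005  0.1837] w 0.0565
turn deg 0.3 unit 0.0025 q [0.06 0.35 1.69 0.   1.11 0.12] z [ 0.     0.001 -1.   ]
```

{"method": "send_rows", "body": {"deltas": [{"tx":0,"ty":0,"tz":0.06,"rx":0,"ry":0,"rz":0,"gripper":0},{"tx":0,"ty":0,"tz":0.06,"rx":0,"ry":0,"rz":0,"gripper":0},{"tx":0,"ty":0,"tz":0.04,"rx":0,"ry":0,"rz":0,"gripper":0},{"tx":0,"ty":0,"tz":0.023,"rx":0,"ry":0,"rz":0,"gripper":0},{"tx":0,"ty":0,"tz":0,"rx":0,"ry":0,"rz":0,"gripper":0},{"tx":0,"ty":0,"tz":0,"rx":0,"ry":0,"rz":0,"gripper":1},{"tx":0,"ty":0,"tz":0,"rx":0,"ry":0,"rz":0,"gripper":1},{"tx":0,"ty":0,"tz":0,"rx":0,"ry":0,"rz":0,"gripper":1}]}}

```text
time: 11.6
tool_pos: [0.5575, 0.1046, 0.205]
tool_rot: [2.279, 2.161, 0.002]
wrist_force: [0.3, -0.0, 0.8]
gripper_width: 0.0853
grasp_force: 0.0
```

{"method": "send_rows", "body": {"deltas": [{"tx":0,"ty":0,"tz":-0.03,"rx":0,"ry":0,"rz":0,"gripper":1},{"tx":0,"ty":0,"tz":-0.08,"rx":0,"ry":0,"rz":0,"gripper":1},{"tx":0,"ty":0,"tz":-0.09,"rx":0,"ry":0,"rz":0,"gripper":1},{"tx":0,"ty":0,"tz":-0.09,"rx":0,"ry":0,"rz":0,"gripper":1},{"tx":0,"ty":0,"tz":-0.06,"rx":0,"ry":0,"rz":0,"gripper":1},{"tx":0,"ty":0,"tz":0,"rx":0,"ry":0,"rz":0,"gripper":1}]}}

```text
time: 12.2
tool_pos: [0.5583, 0.1044, 0.3852]
tool_rot: [2.274, 2.156, 0.015]
wrist_force: [0.0, 0.8, 0.9]
gripper_width: 0.0852
grasp_force: 0.0
```

```bash
python3 - <<'E'
from h import *
plan([.3585,-.2715,.36],[.998,-.059])
E
```

```text
t 12.2 pos [0.5583 0.1044 0.3852] delta [-0.7721 -0.3595  0.0449] w 0.0852
turn deg 0.33 unit 0.0027 q [0.06 0.27 1.56 0.   1.3  0.12] z [ 0.012  0.001 -1.   ]
```

{"method": "send_rows", "body": {"deltas": [{"tx":-0.077,"ty":-0.036,"tz":0,"rx":0,"ry":0,"rz":0,"gripper":1},{"tx":-0.077,"ty":-0.036,"tz":0,"rx":0,"ry":0,"rz":0,"gripper":1},{"tx":-0.077,"ty":-0.036,"tz":0,"rx":0,"ry":0,"rz":0,"gripper":1},{"tx":-0.077,"ty":-0.036,"tz":0,"rx":0,"ry":0,"rz":0,"gripper":1},{"tx":-0.077,"ty":-0.036,"tz":0,"rx":0,"ry":0,"rz":0,"gripper":1},{"tx":-0.077,"ty":-0.036,"tz":0,"rx":0,"ry":0,"rz":0,"gripper":1},{"tx":-0.077,"ty":-0.036,"tz":0,"rx":0,"ry":0,"rz":0,"gripper":1},{"tx":-0.077,"ty":-0.036,"tz":0,"rx":0,"ry":0,"rz":0,"gripper":1}]}}

```text
time: 13.0
tool_pos: [0.3955, -0.1966, 0.3787]
tool_rot: [-2.279, -2.161, -0.0]
wrist_force: [0.8, -0.8, 0.1]
gripper_width: 0.085
grasp_force: 0.0
```

{"method": "send_rows", "body": {"deltas": [{"tx":-0.077,"ty":-0.036,"tz":0.03,"rx":0,"ry":0,"rz":0,"gripper":1},{"tx":-0.077,"ty":-0.036,"tz":0.02,"rx":0,"ry":0,"rz":0,"gripper":1},{"tx":0,"ty":0,"tz":0,"rx":0,"ry":0,"rz":0,"gripper":1},{"tx":0,"ty":0,"tz":0,"rx":0,"ry":0,"rz":0,"gripper":1}]}}

```text
time: 13.4
tool_pos: [0.3561, -0.271, 0.3534]
tool_rot: [-2.282, -2.157, -0.001]
wrist_force: [0.0, 0.3, -0.6]
gripper_width: 0.0853
grasp_force: 0.0
```

```bash
python3 - <<'E'
from h import *
from workcell import imaging,sensors
s=sensors.state();c=imaging.camera("wrist"); im=c["pixels"];cv2.imwrite("pics/w4.png",im)
plan([.3585,-.2715,.247],[.998,-.059])
h=cv2.cvtColor(im,cv2.COLOR_BGR2HSV); m=(((h[...,0]<8)|(h[...,0]>172))&(h[...,1]>120)&(h[...,2]>90)).astype(np.uint8); m[:, :150]=0
for k in cv2.findContours(m,cv2.RETR_EXTERNAL,cv2.CHAIN_APPROX_NONE)[0]:
    if cv2.contourArea(k)>300:
        (u,v),r=cv2.minEnclosingCircle(k); print((u,v),r,wray(c,s,u,v,.106).round(4))
E
```

```text
t 13.45 pos [ 0.3567 -0.2703  0.3538] delta [-0.0024  0.0039  0.2136] w 0.0853
turn deg 0.26 unit 0.0022 q [-0.8   0.12  1.84  0.    1.18 -0.75] z [-0.     0.001 -1.   ]
(405.07879638671875, 340.31451416015625) 18.000394821166992 [ 0.5088 -0.4458  0.106 ]
(260.8670349121094, 204.46267700195312) 29.60194206237793 [ 0.3587 -0.277   0.106 ]
```

View pics/w4.png

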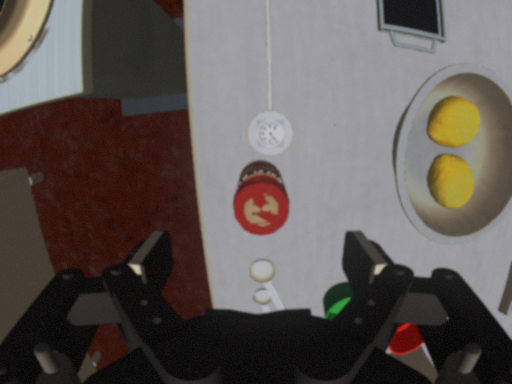

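The jar's red cap is centred at (261,206), with the dial at (270,132) out of the way. The wrist estimate (0.359, −0.277) agrees with the top view.

{"method": "send_rows", "body": {"deltas": [{"tx":-0.011,"ty":0.004,"tz":0,"rx":0,"ry":0,"rz":0,"gripper":1},{"tx":0,"ty":0,"tz":0.07,"rx":0,"ry":0,"rz":0,"gripper":1},{"tx":0,"ty":0,"tz":0.07,"rx":0,"ry":0,"rz":0,"gripper":1},{"tx":0,"ty":0,"tz":0.05,"rx":0,"ry":0,"rz":0,"gripper":1},{"tx":0,"ty":0,"tz":0.023,"rx":0,"ry":0,"rz":0,"gripper":1},{"tx":0,"ty":0,"tz":0,"rx":0,"ry":0,"rz":0,"gripper":1},{"tx":0,"ty":0,"tz":0,"rx":0,"ry":0,"rz":0,"gripper":0},{"tx":0,"ty":0,"tz":0,"rx":0,"ry":0,"rz":0,"gripper":0}]}}

```text
time: 14.25
tool_pos: [0.3594, -0.2762, 0.2487]
tool_rot: [2.277, 2.161, 0.0]
wrist_force: [-0.2, -0.3, -0.3]
gripper_width: 0.0591
grasp_force: 0.0
```

{"method": "send_rows", "body": {"deltas": [{"tx":0,"ty":0,"tz":0,"rx":0,"ry":0,"rz":0,"gripper":0},{"tx":0,"ty":0,"tz":0,"rx":0,"ry":0,"rz":0,"gripper":0},{"tx":0,"ty":0,"tz":0,"rx":0,"ry":0,"rz":0,"gripper":0},{"tx":0,"ty":0,"tz":0,"rx":0,"ry":0,"rz":0,"gripper":0}]}}

```text
time: 14.65
tool_pos: [0.3589, -0.2765, 0.2488]
tool_rot: [2.278, 2.159, 0.001]
wrist_force: [0.1, 0.1, 6.0]
gripper_width: 0.0439
grasp_force: 30.3
```

```bash
python3 - <<'E'
from h import *
b=np.load("B.npy")[2]
plan([b[0],b[1],.35])
E
```

```text
t 14.65 pos [ 0.3589 -0.2765  0.2488] delta [ 0.6056  0.3537 -0.2026] w 0.0439
```

{"method": "send_rows", "body": {"deltas": [{"tx":0,"ty":0,"tz":-0.03,"rx":0,"ry":0,"rz":0,"gripper":0},{"tx":0,"ty":0,"tz":-0.06,"rx":0,"ry":0,"rz":0,"gripper":0},{"tx":0,"ty":0,"tz":-0.07,"rx":0,"ry":0,"rz":0,"gripper":0},{"tx":0.04,"ty":0.024,"tz":-0.04,"rx":0,"ry":0,"rz":0,"gripper":0},{"tx":0.065,"ty":0.038,"tz":0,"rx":0,"ry":0,"rz":0,"gripper":0},{"tx":0.07,"ty":0.041,"tz":0,"rx":0,"ry":0,"rz":0,"gripper":0},{"tx":0.07,"ty":0.041,"tz":0,"rx":0,"ry":0,"rz":0,"gripper":0},{"tx":0.07,"ty":0.041,"tz":0,"rx":0,"ry":0,"rz":0,"gripper":0}]}}

```text
time: 15.45
tool_pos: [0.4597, -0.1225, 0.3478]
tool_rot: [2.28, 2.16, 0.0]
wrist_force: [0.3, -1.4, -0.2]
gripper_width: 0.0437
grasp_force: 31.0
```

{"method": "send_rows", "body": {"deltas": [{"tx":0.07,"ty":0.041,"tz":0,"rx":0,"ry":0,"rz":0,"gripper":0},{"tx":0.07,"ty":0.041,"tz":0,"rx":0,"ry":0,"rz":0,"gripper":0},{"tx":0.07,"ty":0.041,"tz":0,"rx":0,"ry":0,"rz":0,"gripper":0},{"tx":0.05,"ty":0.029,"tz":0,"rx":0,"ry":0,"rz":0,"gripper":0},{"tx":0.03,"ty":0.017,"tz":0,"rx":0,"ry":0,"rz":0,"gripper":0},{"tx":0,"ty":0,"tz":0,"rx":0,"ry":0,"rz":0,"gripper":0},{"tx":0,"ty":0,"tz":0,"rx":0,"ry":0,"rz":0,"gripper":0}]}}

```text
time: 16.15
tool_pos: [0.5509, 0.0161, 0.3474]
tool_rot: [-2.279, -2.162, 0.003]
wrist_force: [-0.1, -0.3, -0.9]
gripper_width: 0.0435
grasp_force: 31.0
```

```bash
python3 - <<'E'
from h import *
b=np.load("B.npy")[2]
plan([b[0],b[1],.2565],[.998,-.059])
E
```

```text
t 16.15 pos [0.5509 0.0161 0.3474] delta [0.0012 0.0013 0.1818] w 0.0435
turn deg 0.35 unit 0.0029 q [-0.1   0.28  1.65 -0.    1.22 -0.04] z [-0.001 -0.001 -1.   ]
```

{"method": "send_rows", "body": {"deltas": [{"tx":0.001,"ty":0.001,"tz":0.06,"rx":0,"ry":0,"rz":0,"gripper":0},{"tx":0,"ty":0,"tz":0.06,"rx":0,"ry":0,"rz":0,"gripper":0},{"tx":0,"ty":0,"tz":0.04,"rx":0,"ry":0,"rz":0,"gripper":0},{"tx":0,"ty":0,"tz":0.022,"rx":0,"ry":0,"rz":0,"gripper":0},{"tx":0,"ty":0,"tz":0,"rx":0,"ry":0,"rz":0,"gripper":0},{"tx":0,"ty":0,"tz":0,"rx":0,"ry":0,"rz":0,"gripper":1},{"tx":0,"ty":0,"tz":0,"rx":0,"ry":0,"rz":0,"gripper":1},{"tx":0,"ty":0,"tz":0,"rx":0,"ry":0,"rz":0,"gripper":1}]}}

```text
time: 16.95
tool_pos: [0.5522, 0.0167, 0.2575]
tool_rot: [2.279, 2.16, 0.002]
wrist_force: [-0.3, -0.7, 0.5]
gripper_width: 0.084
grasp_force: 0.0
```

{"method": "send_rows", "body": {"deltas": [{"tx":0,"ty":0,"tz":0,"rx":0,"ry":0,"rz":0,"gripper":1},{"tx":0,"ty":0,"tz":-0.05,"rx":0,"ry":0,"rz":0,"gripper":1},{"tx":0,"ty":0,"tz":-0.09,"rx":0,"ry":0,"rz":0,"gripper":1},{"tx":0,"ty":0,"tz":-0.09,"rx":0,"ry":0,"rz":0,"gripper":1},{"tx":0,"ty":0,"tz":-0.07,"rx":0,"ry":0,"rz":0,"gripper":1},{"tx":0,"ty":0,"tz":0,"rx":0,"ry":0,"rz":0,"gripper":1}]}}

```text
time: 17.55
tool_pos: [0.5532, 0.017, 0.4128]
tool_rot: [2.273, 2.155, 0.013]
wrist_force: [0.4, -0.4, -0.2]
gripper_width: 0.0856
grasp_force: 0.0
```

```bash
python3 - <<'E'
from h import *
plan([.425,.113,.40],[.998,-.059])
E
```

```text
t 17.55 pos [0.5532 0.017  0.4128] delta [ 0.1782 -0.2664  0.0222] w 0.0856
turn deg 0.35 unit 0.0029 q [-0.1   0.24  1.54  0.    1.35 -0.04] z [ 0.012 -0.001 -1.   ]
```

{"method": "send_rows", "body": {"deltas": [{"tx":0.045,"ty":-0.066,"tz":0,"rx":0,"ry":0,"rz":0,"gripper":1},{"tx":0.045,"ty":-0.067,"tz":0,"rx":0,"ry":0,"rz":0,"gripper":1},{"tx":0.045,"ty":-0.067,"tz":0,"rx":0,"ry":0,"rz":0,"gripper":1},{"tx":0.045,"ty":-0.067,"tz":0.02,"rx":0,"ry":0,"rz":0,"gripper":1},{"tx":0,"ty":0,"tz":0,"rx":0,"ry":0,"rz":0,"gripper":1},{"tx":0,"ty":0,"tz":0,"rx":0,"ry":0,"rz":0,"gripper":1}]}}

```text
time: 18.15
tool_pos: [0.4227, 0.1143, 0.3964]
tool_rot: [2.278, 2.163, -0.0]
wrist_force: [0.2, -0.4, 0.7]
gripper_width: 0.0854
grasp_force: 0.0
```

```bash
python3 - <<'E'
from h import *
from workcell import imaging,sensors
s=sensors.state();c=imaging.camera("wrist"); im=c["pixels"];cv2.imwrite("pics/w5.png",im)
plan([.425,.113,.286],[.998,-.059])
h=cv2.cvtColor(im,cv2.COLOR_BGR2HSV); m=((h[...,0]>5)&(h[...,0]<22)&(h[...,1]>90)&(h[...,2]>70)).astype(np.uint8); m[:, :180]=0; m[:,340:]=0
for k in cv2.findContours(m,cv2.RETR_EXTERNAL,cv2.CHAIN_APPROX_NONE)[0]:
    if cv2.contourArea(k)>300:
        (u,v),r=cv2.minEnclosingCircle(k); print((u,v),r,wray(c,s,u,v,.131).round(4))
E
```

```text
t 18.2 pos [0.4237 0.1139 0.3967] delta [-0.0017  0.0025  0.2214] w 0.0854
turn deg 0.37 unit 0.0031 q [ 0.1   0.07  1.78 -0.    1.28  0.16] z [ 0.001 -0.    -1.   ]
(261.5, 182.5) 38.05926513671875 [0.4268 0.1207 0.131 ]
```

View pics/w5.png

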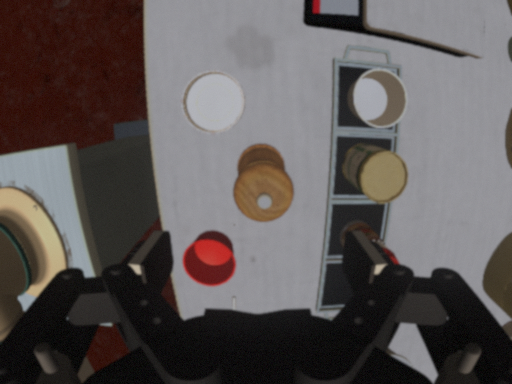

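The three placed things stand in their bays: cup (378,98), tin (380,172), jar at about (365,240). The mill head is centred at (263,192), which agrees with the earlier estimate.

{"method": "send_rows", "body": {"deltas": [{"tx":-0.002,"ty":0.005,"tz":0,"rx":0,"ry":0,"rz":0,"gripper":1},{"tx":0,"ty":0,"tz":0.07,"rx":0,"ry":0,"rz":0,"gripper":1},{"tx":0,"ty":0,"tz":0.07,"rx":0,"ry":0,"rz":0,"gripper":1},{"tx":0,"ty":0,"tz":0.05,"rx":0,"ry":0,"rz":0,"gripper":1},{"tx":0,"ty":0,"tz":0.036,"rx":0,"ry":0,"rz":0,"gripper":1},{"tx":0,"ty":0,"tz":0,"rx":0,"ry":0,"rz":0,"gripper":1},{"tx":0,"ty":0,"tz":0,"rx":0,"ry":0,"rz":0,"gripper":0},{"tx":0,"ty":0,"tz":0,"rx":0,"ry":0,"rz":0,"gripper":0}], "newtons": 40}}

```text
time: 19.0
tool_pos: [0.427, 0.1126, 0.2847]
tool_rot: [2.279, 2.16, 0.003]
wrist_force: [0.1, 0.0, 0.9]
gripper_width: 0.059
grasp_force: 0.0
```

{"method": "send_rows", "body": {"deltas": [{"tx":0,"ty":0,"tz":0,"rx":0,"ry":0,"rz":0,"gripper":0},{"tx":0,"ty":0,"tz":0,"rx":0,"ry":0,"rz":0,"gripper":0},{"tx":0,"ty":0,"tz":0,"rx":0,"ry":0,"rz":0,"gripper":0},{"tx":0,"ty":0,"tz":0,"rx":0,"ry":0,"rz":0,"gripper":0}]}}

```text
time: 19.4
tool_pos: [0.4266, 0.1129, 0.2852]
tool_rot: [2.278, 2.16, 0.004]
wrist_force: [-0.0, -0.8, 6.1]
gripper_width: 0.0462
grasp_force: 41.0
```

```bash
python3 - <<'E'
from h import *
b=np.load("B.npy")[3]
plan([b[0],b[1],.35])
E
```

```text
t 19.4 pos [0.4266 0.1129 0.2852] delta [-0.3546  0.2598 -0.1288] w 0.0462
```

{"method": "send_rows", "body": {"deltas": [{"tx":0,"ty":0,"tz":-0.03,"rx":0,"ry":0,"rz":0,"gripper":0},{"tx":0,"ty":0,"tz":-0.06,"rx":0,"ry":0,"rz":0,"gripper":0},{"tx":-0.03,"ty":0,"tz":-0.05,"rx":0,"ry":0,"rz":0,"gripper":0},{"tx":-0.06,"ty":0,"tz":0,"rx":0,"ry":0,"rz":0,"gripper":0},{"tx":-0.06,"ty":0,"tz":0,"rx":0,"ry":0,"rz":0,"gripper":0},{"tx":-0.06,"ty":0,"tz":0,"rx":0,"ry":0,"rz":0,"gripper":0},{"tx":-0.06,"ty":0,"tz":0,"rx":0,"ry":0,"rz":0,"gripper":0},{"tx":-0.05,"ty":0.02,"tz":0,"rx":0,"ry":0,"rz":0,"gripper":0}]}}

```text
time: 20.2
tool_pos: [0.426, -0.0485, 0.3539]
tool_rot: [-2.28, -2.161, 0.001]
wrist_force: [-1.1, 1.4, -1.5]
gripper_width: 0.0459
grasp_force: 41.8
```

{"method": "send_rows", "body": {"deltas": [{"tx":-0.035,"ty":0.04,"tz":0,"rx":0,"ry":0,"rz":0,"gripper":0},{"tx":0,"ty":0.06,"tz":0,"rx":0,"ry":0,"rz":0,"gripper":0},{"tx":0,"ty":0.06,"tz":0,"rx":0,"ry":0,"rz":0,"gripper":0},{"tx":0,"ty":0.05,"tz":0,"rx":0,"ry":0,"rz":0,"gripper":0},{"tx":0,"ty":0.03,"tz":0,"rx":0,"ry":0,"rz":0,"gripper":0},{"tx":0,"ty":0,"tz":0,"rx":0,"ry":0,"rz":0,"gripper":0},{"tx":0,"ty":0,"tz":0,"rx":0,"ry":0,"rz":0,"gripper":0}]}}

```text
time: 20.9
tool_pos: [0.5456, -0.0712, 0.3533]
tool_rot: [-2.278, -2.161, 0.002]
wrist_force: [-1.1, 0.1, -2.7]
gripper_width: 0.0464
grasp_force: 41.8
```

```bash
python3 - <<'E'
from h import *
from workcell import imaging
b=np.load("B.npy")[3]
c=imaging.camera("side"); cv2.imwrite("pics/s6.png",cv2.resize(c["pixels"][100:260,130:330],None,fx=3.5,fy=3.5,interpolation=cv2.INTER_CUBIC))
plan([b[0],b[1],.293],[.998,-.059])
E
```

```text
t 20.95 pos [ 0.5452 -0.0711  0.3535] delta [1.000e-04 3.000e-03 1.209e-01] w 0.0462
turn deg 0.34 unit 0.0028 q [-0.26  0.27  1.64 -0.    1.23 -0.2 ] z [-0.002  0.    -1.   ]
```

View pics/s6.png

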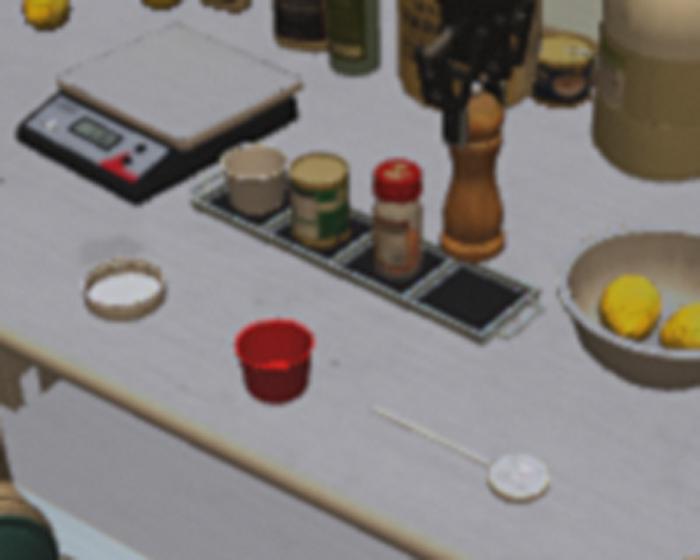

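In this crop the cup (257,180), tin (320,200) and jar (398,220) stand upright in their bays. The mill hangs upright above the last bay at (472,200).

{"method": "send_rows", "body": {"deltas": [{"tx":0,"ty":0.002,"tz":0.04,"rx":0,"ry":0,"rz":0,"gripper":0},{"tx":0,"ty":0,"tz":0.04,"rx":0,"ry":0,"rz":0,"gripper":0},{"tx":0,"ty":0,"tz":0.025,"rx":0,"ry":0,"rz":0,"gripper":0},{"tx":0,"ty":0,"tz":0.015,"rx":0,"ry":0,"rz":0,"gripper":0},{"tx":0,"ty":0,"tz":0.002,"rx":0,"ry":0,"rz":0,"gripper":0},{"tx":0,"ty":0,"tz":0,"rx":0,"ry":0,"rz":0,"gripper":0},{"tx":0,"ty":0,"tz":0,"rx":0,"ry":0,"rz":0,"gripper":0}]}}

```text
time: 21.65
tool_pos: [0.5475, -0.0715, 0.2934]
tool_rot: [2.279, 2.161, 0.001]
wrist_force: [0.5, -0.4, -1.0]
gripper_width: 0.0465
grasp_force: 41.8
```

{"method": "send_rows", "body": {"deltas": [{"tx":0,"ty":0,"tz":0,"rx":0,"ry":0,"rz":0,"gripper":1},{"tx":0,"ty":0,"tz":0,"rx":0,"ry":0,"rz":0,"gripper":1},{"tx":0,"ty":0,"tz":0,"rx":0,"ry":0,"rz":0,"gripper":1},{"tx":0,"ty":0,"tz":0,"rx":0,"ry":0,"rz":0,"gripper":1},{"tx":0,"ty":0,"tz":-0.04,"rx":0,"ry":0,"rz":0,"gripper":1},{"tx":0,"ty":0,"tz":-0.08,"rx":0,"ry":0,"rz":0,"gripper":1},{"tx":0,"ty":0,"tz":-0.08,"rx":0,"ry":0,"rz":0,"gripper":1},{"tx":0,"ty":0,"tz":-0.06,"rx":0,"ry":0,"rz":0,"gripper":1}]}}

```text
time: 22.45
tool_pos: [0.5474, -0.0714, 0.4253]
tool_rot: [2.278, 2.16, 0.002]
wrist_force: [0.8, -0.5, -0.5]
gripper_width: 0.0855
grasp_force: 0.0
```

{"method": "send_rows", "body": {"deltas": [{"tx":0,"ty":-0.08,"tz":0,"rx":0,"ry":0,"rz":0,"gripper":1},{"tx":0,"ty":-0.08,"tz":0,"rx":0,"ry":0,"rz":0,"gripper":1},{"tx":0,"ty":-0.08,"tz":0,"rx":0,"ry":0,"rz":0,"gripper":1},{"tx":0,"ty":-0.08,"tz":0,"rx":0,"ry":0,"rz":0,"gripper":1},{"tx":0,"ty":0,"tz":0,"rx":0,"ry":0,"rz":0,"gripper":1},{"tx":0,"ty":0,"tz":0,"rx":0,"ry":0,"rz":0,"gripper":1}]}}

```text
time: 23.05
tool_pos: [0.3869, -0.0628, 0.4233]
tool_rot: [2.279, 2.16, 0.002]
wrist_force: [0.4, -0.3, 0.7]
gripper_width: 0.0854
grasp_force: 0.0
```

```bash
python3 - <<'E'
from h import *
from workcell import imaging
c=imaging.camera("side"); a=c["pixels"][100:260,130:330]
t=imaging.camera("top")["pixels"][135:235,140:340]
f=lambda i,k:cv2.resize(i,None,fx=k,fy=k,interpolation=cv2.INTER_CUBIC)
cv2.imwrite("pics/fin.png",np.vstack([f(a,2),np.zeros((4,400,3),np.uint8),f(t,2)]) )
plan([.4,0,.4])
E
```

```text
t 23.15 pos [ 0.3884 -0.0631  0.4231] delta [0.1273 0.0164 0.0462] w 0.0856
```

View pics/fin.png

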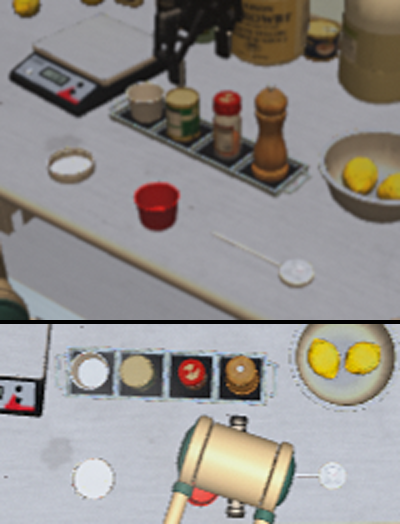

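All four stand upright in their bays in the right order: cup (92,373), tin (138,371), jar (191,373), mill (240,374). The lid and thermometer haven't moved.

```bash
python3 -c "
from workcell import close_job; print(close_job())"
```

```text
the job is handed in; nothing more can be done
None
```

The job is handed in: the steel cup, tin, spice jar and pepper mill stand upright in the four bays, in that order from the scale, and the lid and thermometer look unmoved in the final pictures; the judge's verdict was not shown.

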